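# Clear the fit-up board, tuck the strip under the lapped sheet and hold it down

### The arm

A 7-joint arm with a two-finger parallel gripper is mounted at the origin on the work surface; the furniture and walls round the work are solid. World frame = base frame: x ahead of the robot, y to its left, z up, the work surface at z = 0. Lengths are in m, angles in rad, forces in N, time in s.
With the tool pointing down it reaches from about 0.4 to 0.85 m from the base axis. Payload 10.4 kg.
Tool frame: the origin (TCP) lies at the very end of the fingers, on their centre line; the grasp point (between the pads) lies r.tcp_to_grasp behind it (r.tcp_to_grasp is the distance from the TCP to the grasp point, in m); z points along the fingers, y is the line along which they close (so a half turn about z gives the same grasp; the last joint's range is limited). The gripper opens to 87 mm and grips with 3 to 60 N. Pads are 19 mm wide; open, the fingers measure 117 mm over their backs; the gripper's body (75 mm by 190 mm) begins 51 mm behind the grasp point.
Start: joints at [1.282, 0.332, -0.065, 1.46, 0.022, 1.35, -0.088], TCP at [0.164, -0.603, 0.223] pointing down, gripper open.
Joint ranges: [-2.6, 2.6], [-0.5, 2.12], [-1.47, 1.34], [0.16, 2.42], [-1.27, 4.41], [0.06, 2.06], [-2.6, 2.6]. Speed limits (rad/s): [2.22, 2.22, 2.79, 2.79, 3.14, 3.14, 3.14].

### API

Orientations are given as a unit quaternion [x, y, z, w].
In Python, from bench import monitor, cams, ticket, r gives the robot as it stands.
- The arm moves only by the shell command python3 -m crank 'ROWS' [OPENING] [FORCE]. ROWS is a JSON object whose one key "steps" holds a list of rows, each a list of 2 entries, a list of its own where there are three numbers: the shift along the world's x, y, z in units of 25 mm (1.0 is 25 mm), then the turn, a rotation vector about the world's x, y, z in units of 5 degrees (1.0 is 5 degrees). In form: {"steps": [[[x, y, z], [ax, ay, az]], ...]}. A call has 1 to 10 rows; each row shifts and turns the commanded pose from where the row before left it; what a row does not reach is not made up. A row lasts 1/12 s, in which the tool goes at most 41.7 mm and 7.16 degrees, less where a joint would pass 70% of its speed; a pose out of reach is approached as far as the arm can. A call is refused whole if a number of a shift passes 1 or a number of a turn 1, either way. A call with a gripper value outside its range is refused whole. OPENING is the finger opening in mm, from 0 to 87, set as the call begins (- or left out, the last holds). The fingers move at their own pace and stop on an object; FORCE is the grip in N (left out, the last holds). Time passes only in rows, so rows that do not move let the fingers close. It gives the time, the measured TCP pose, the force, the opening and the grip force at its end, in the units of the state.
- monitor.read_state(): the state, without advancing time (a new reading comes with each control period).
- cams.camera(name): name is "scene" or "side" or "wrist"; returns a dict with "pixels" (400x640x3 uint8, blue, green, red), "z_map" (400x640 float32, m along the optical axis (not along the pixel's ray), 0 where there is no reading), "vfov" (degrees; the focal length in pixels is half the picture's height over the tangent of half this angle, whatever the lens; pixels are square), "cx", "cy" (the principal point, pixels), "T" (4x4, takes a point from camera to world coordinates). Camera axes: x right, y up, looking along -z (the intrinsics and any distortion apply to the point x, -y, -z); pixel columns grow to the right and rows downward; lengths in m; the calibration is good to about 2 mm. The wrist camera is an equidistant fisheye: a pixel r from the principal point sees the ray r / f radians off the axis. A picture is of the moment at which its call begins.
- ticket.close_job(): hands the job in; it is judged then, once.
The state is a dict: "time": time; "joint_positions": joint angles; "joint_vel": joint speeds; "joint_torque": joint torques, N m; "ee_pos": TCP position; "eef_rot": TCP orientation; "ft_force": force on the tool from outside, world axes, zero at the start; "torque": the same for the moment, N m; "width": finger opening in m; "grip_force": force on a finger pad.
Only numpy, scipy, OpenCV 4.12 (cv2) and the standard library are available. Lean on these libraries where they do the work, as an engineer would, in place of code of your own. Each camera call takes 0.05 s, during which the arm holds its last target. There are 200 camera calls.

### The job

Get this lap joint ready for tacking: with the scraper block held in the gripper (not with the fingers), wipe the three loose metal chips off the fit-up board onto the bench, and set the block back down on the bench. Then pick up the angle strip by its upright leg and, square to the board, tuck the free edge of its flat leg at least 20 mm under the near edge of the hinged upper sheet, between its rest pads, without lifting the sheet. Finish while still gripping the strip and pressing it flat down on the board with a firm push of about 10 N; leave the nut, the flange and the magnet beside the work where they are.

Things in the scene. Friction and masses are not known exactly. Their poses are not given: they have to be found in the camera images.
- board: Fixed steel slab 210 (x) x 190 (y) x 25 mm high. Origin: centre of its underside, on the bench; x points away from the robot, towards the hinge. The near 95 mm of its top is an open landing zone; the rest lies under the upper sheet, where two rest pads 10 mm high stand at the sides (x 11 to 95 mm, inner faces at y = +71 and -71 mm).
- lap_edge (a point): Point on the board's top face (z = 25 mm) directly below the middle of the upper sheet's near edge, at board x = -10 mm; axes as the board's. The sheet covers what lies at greater x. Lying flat, its underside is 10 mm above the board; its foremost 12 mm are bent up a little as a lead-in (lip top about 18 mm above the board).
- near_edge (a point): Middle of the board's near top edge (on the robot's side), 95 mm in front of lap_edge; axes as the board's.
- sheet (a joint): Hinge of the upper sheet, rad: 0 = lying flat on its rest pads, grows as the near edge is lifted (0.06 rad = 6.5 mm there). Steel sheet 172 mm wide (y), 3 mm thick, 0.25 kg, held down by its own weight only, hinged along its far edge, 108 mm beyond lap_edge.
- strip: Loose dark steel L-angle, about 0.25 kg, lying left or right of the board's front (swapped with the block). Origin: underside, below the middle of the upright leg; x points to the free edge of the flat leg (roughly away from the robot), z up. Upright leg 10 mm thick (x -5 to +5), 90 wide (y), 48 high: grip it across from above. Flat leg 5 mm thick, 90 wide, to x = +70 mm.
- strip_edge (a point): Middle of the free edge of the strip's flat leg, on its underside, 70 mm from the strip's origin along its x; axes as the strip's.
- scraper_block: Loose block, about 0.3 kg, standing on the bench on the side where the strip is not: steel shoe 26 (x) x 130 (y) x 14 mm high with a wooden grip 22 thick (x), 100 wide (y), up to 58 mm above its underside. Origin: centre of its underside. Grip the wood across from above; the shoe's long face pushes the chips.
- chip_0: Loose steel chip about 18 x 14 x 8 mm, 16 g, origin at the centre of its underside; starts on the landing zone of the board, within 47 mm of the board's centre line and 15 to 48 mm from its near edge.
- chip_1: Second chip, the same.
- chip_2: Third chip, the same.
- nut: Bystander: steel hex nut 30 x 34 x 16 mm, to the right of the board, origin at the centre of its underside (so for all bystanders). Leave it.
- ring_flange: Bystander: drilled round flange 68 mm diameter, 10 mm high, lying to the left of the board. Leave it.
- magnet: Bystander: flat triangular welding magnet 84 x 88 x 18 mm, lying front left. Leave it.

How it is judged:
By the outcome, as a careful person would: the job done as asked, in the order asked, and still so for the second after the job is handed in, while the arm keeps its last pose, push and grip.
It also fails if it takes over 58 s, if anything falls off the work surface, if the arm or the gripper's body presses on something with over 40 N, if the wrist force passes 120 N, or if a joint passes its speed limit or range.

## Working session

There is one attempt and no reset: what is moved stays moved. The work goes in short steps, Python scripts to look and compute and a shell command to move; the robot and the scene stay as the last step left them, time stands still between calls to the robot, and variables do not carry over. Pictures are saved under pics/ and viewed, at most 10 in all, crops included, and the job is handed in when it is done.

```bash
ls; mkdir -p pics; cat > h.py <<'E'
import numpy as np, cv2
from bench import monitor, cams, ticket, r
def cloud(c):
    h,w=c["z_map"].shape; f=h/2/np.tan(np.radians(c["vfov"])/2)
    v,u=np.mgrid[:h,:w]; z=c["z_map"]
    P=np.stack([(u-c["cx"])/f*z,-(v-c["cy"])/f*z,-z],-1)
    W=P@c["T"][:3,:3].T+c["T"][:3,3]; W[z==0]=np.nan
    return W
E
python3 - <<'E'
from h import *
for n in("scene","side"):
    c=cams.camera(n); cv2.imwrite(f"pics/{n}0.png",c["pixels"]); np.savez(f"{n}0.npz",**c)
    print(n,c["vfov"],c["cx"],c["cy"],c["T"].round(3).tolist())
s=monitor.read_state(); print(s,r.tcp_to_grasp)
E
```

```text
pics
scene 55.32500130088737 322.2589415787213 198.61117894048888 [[-0.491, 0.549, -0.676, -0.178], [-0.871, -0.314, 0.378, 0.386], [-0.005, 0.775, 0.632, 0.703], [0.0, 0.0, 0.0, 1.0]]
side 57.88373808213453 318.3640167881688 203.24660410082234 [[0.955, 0.117, -0.272, 0.255], [-0.296, 0.394, -0.87, -0.772], [0.005, 0.911, 0.411, 0.404], [0.0, 0.0, 0.0, 1.0]]
{'time': 0.1, 'joint_positions': array([ 1.28238664,  0.3327703 , -0.06467965,  1.4608541 ,  0.02165925,
        1.34988939, -0.08850692]), 'joint_vel': array([ 0.00054446, -0.00061411, -0.00010876, -0.00093874, -0.00142979,
        0.00021417, -0.00106395]), 'joint_torque': array([ 2.19534115e-03, -6.24548507e+01,  2.49835302e-02, -3.90718567e+01,
       -6.14947337e-02,  3.65599827e-02,  1.01088631e-04]), 'ee_pos': array([ 0.1640582 , -0.60273257,  0.22185897]), 'eef_rot': array([ 9.91180560e-01,  1.32516877e-01, -1.40240652e-04, -5.96284968e-04]), 'ft_force': array([ 0.66832314,  0.08312848, -1.62275519]), 'torque': array([ 0.00129175, -0.02379321, -0.0016883 ]), 'grip_force': 0.0, 'width': 0.08712499895986808} 0.0187
```

View pics/scene0.png

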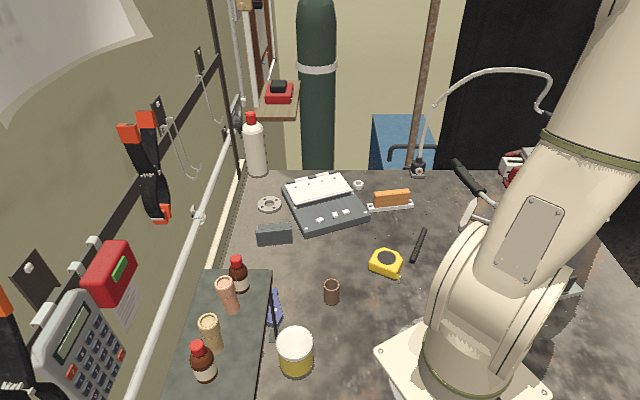

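View pics/side0.png

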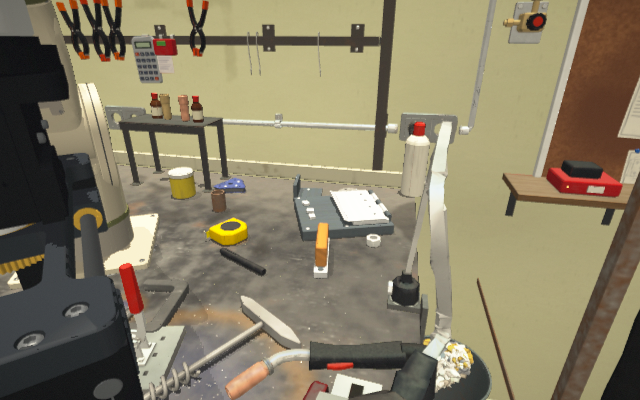

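The scene view shows the board at about (325,205) with three white chips at (320,220), (337,214), (347,211). The strip is left at (274,234), the block right at (390,200), the flange at (269,204) and the nut at (358,185). The side view shows the same, with the block at (321,250).

```bash
python3 - <<'E'
from h import *
D={}
for n in("scene","side"):
    c=dict(np.load(n+"0.npz")); W=cloud(c); im=c["pixels"]; D[n]=(W,im)
    hsv=cv2.cvtColor(im,cv2.COLOR_BGR2HSV)
    roi=np.zeros(im.shape[:2],bool)
    if n=="scene": roi[165:255,235:425]=1
    else: roi[175:280,285:400]=1
    def rep(name,m,k=8):
        m=(m&roi&np.isfinite(W[...,2])).astype(np.uint8)
        nn,l,st,_=cv2.connectedComponentsWithStats(m)
        for i in range(1,nn):
            if st[i,4]<k: continue
            p=W[l==i]; (cx,cy),(a,b),t=cv2.minAreaRect((p[:,:2]*1000).astype(np.float32))
            print(n,name,st[i].tolist(),"med",np.median(p,0).round(3),"zr",np.percentile(p[:,2],[2,98]).round(3),"rect",round(cx),round(cy),round(a),round(b),round(t,1))
    z=W[...,2]
    rep("wood",(hsv[...,1]>120)&(hsv[...,0]<22)&(z>.01),30)
    rep("white",(hsv[...,1]<40)&(hsv[...,2]>170)&(z>.004),8)
    rep("boardtop",(abs(z-.025)<.004)&(hsv[...,2]<150),60)
    rep("tall",(z>.036)&(hsv[...,1]<80)&(hsv[...,2]<160),40)
    rep("all>8mm",(z>.008),60)
E
```

```text
scene wood [373, 188, 37, 19, 550] med [ 0.439 -0.175  0.046] zr [0.02 0.06] rect 444 -179 100 25 69.2
scene white [250, 165, 5, 3, 8] med [0.778 0.099 0.039] zr [0.036 0.043] rect 779 99 11 4 29.8
scene white [250, 169, 7, 7, 23] med [0.778 0.097 0.014] zr [0.005 0.03 ] rect 779 99 23 6 41.0
scene white [258, 168, 5, 4, 8] med [0.768 0.079 0.028] zr [0.02  0.032] rect 768 77 4 12 0.1
scene white [416, 168, 7, 3, 12] med [ 0.513 -0.335  0.04 ] zr [0.035 0.042] rect 513 -338 17 7 55.2
scene white [285, 172, 68, 33, 1352] med [ 0.586 -0.022  0.039] zr [0.036 0.044] rect 603 -34 180 148 81.5
scene white [235, 175, 3, 5, 9] med [0.736 0.162 0.046] zr [0.045 0.048] rect 738 162 5 20 62.1
scene white [353, 180, 11, 10, 64] med [ 0.566 -0.153  0.016] zr [0.004 0.019] rect 569 -154 29 30 90.0
scene white [258, 196, 23, 15, 214] med [0.621 0.115 0.011] zr [0.008 0.014] rect 621 113 63 66 67.3
scene white [367, 199, 47, 13, 194] med [ 0.437 -0.169  0.013] zr [0.004 0.018] rect 444 -181 131 30 69.2
scene white [342, 209, 8, 6, 33] med [ 0.462 -0.043  0.033] zr [0.029 0.036] rect 464 -44 18 16 8
[... 2081 characters left out ...]
, 3, 11] med [ 0.442 -0.093  0.026] zr [0.024 0.027] rect 443 -91 11 7 74.6
side white [367, 234, 14, 12, 134] med [ 0.572 -0.162  0.014] zr [0.005 0.017] rect 576 -148 54 28 65.7
side white [328, 246, 1, 10, 10] med [ 0.462 -0.176  0.014] zr [0.013 0.015] rect 462 -175 35 0 71.4
side white [314, 261, 14, 16, 120] med [ 0.425 -0.24   0.014] zr [0.005 0.016] rect 430 -226 41 25 71.5
side boardtop [294, 196, 100, 37, 1461] med [ 0.505 -0.048  0.025] zr [0.022 0.027] rect 544 -24 191 209 82.0
side tall [293, 175, 7, 15, 62] med [0.475 0.135 0.047] zr [0.037 0.049] rect 478 151 82 10 69.1
side all>8mm [285, 175, 115, 101, 5225] med [ 0.541 -0.058  0.026] zr [0.009 0.058] rect 509 -2 508 358 59.9
```

```bash
python3 - <<'E'
from h import *
for n in("scene","side"):
    W=cloud(dict(np.load(n+"0.npz"))).reshape(-1,3); W=W[np.isfinite(W[:,0])]
    # max height grid, 8 cm cells
    print(n); xs=np.arange(.08,.8,.08); ys=np.arange(.32,-.8,-.08)
    for y in ys:
        print("%.2f"%y,[int(1000*W[m,2].max()) if (m:=(abs(W[:,0]-x)<.04)&(abs(W[:,1]-y)<.04)&(W[:,2]<1)).sum()>3 else -1 for x in xs])
E
```

```text
scene
0.32 [195, 265, 266, 614, 537, 580, 569, -1, -1]
0.24 [5, 193, 195, 21, 4, 415, 561, 549, 530]
0.16 [5, 5, 53, 5, 5, 51, 12, 415, 527]
0.08 [327, 4, 53, 4, 4, 49, 45, 43, 5]
-0.00 [486, 5, 35, 34, 27, 37, 44, 46, 5]
-0.08 [616, 4, 34, 34, 29, 35, 45, 44, 4]
-0.16 [-1, -1, 18, 17, 61, 61, 26, 26, 4]
-0.24 [-1, -1, 23, 15, 61, 59, 5, 4, -1]
-0.32 [-1, -1, 24, 25, 5, 48, 211, -1, -1]
-0.40 [3, -1, 19, 35, 33, 313, 279, -1, -1]
-0.48 [4, -1, -1, 85, 338, 340, -1, -1, 448]
-0.56 [3, -1, -1, 118, 340, 339, -1, 441, 444]
-0.64 [-1, -1, -1, 217, 325, -1, -1, 451, 445]
-0.72 [-1, -20, -1, -1, -1, -1, 388, 447, -1]
-0.80 [-1, -1, -1, -1, -1, 45, 448, 441, -1]
side
0.32 [192, 261, 460, 498, 502, 502, 501, -1, -1]
0.24 [1, 191, 192, 18, 1, 413, 500, 499, 498]
0.16 [2, 1, 50, 1, 2, 49, 11, 411, 498]
0.08 [13, 2, 50, 2, 1, 48, 42, 39, 1]
-0.00 [330, 3, 32, 32, 25, 34, 42, 43, 2]
-0.08 [456, 2, 32, 32, 26, 34, 43, 43, 2]
-0.16 [16, 18, 17, 17, 59, 59, 25, 26, 1]
-0.24 [15, 18, 2, 15, 60, 59, 3, 2, -1]
-0.32 [17, 157, 23, 24, 3, 48, 196, 2, -1]
-0.40 [-1, 157, 30, 35, 34, 307, 262, -1, -1]
-0.48 [-1, 335, 29, 85, 339, 339, -1, -1, 264]
-0.56 [-1, 417, 417, 118, 339, 340, -1, 162, 215]
-0.64 [-1, 416, 401, 217, 326, -1, -1, 156, -1]
-0.72 [-1, 336, 336, -1, -1, -1, -1, -1, -1]
-0.80 [-1, -1, -1, -1, -1, -1, -1, -1, -1]
```

```bash
python3 -m crank '{"steps": [[[0.14,0.8,0.24],[0,0,0.6]],[[0.14,0.8,0.24],[0,0,0.6]],[[0.14,0.8,0.24],[0,0,0.6]],[[0.14,0.8,0.24],[0,0,0.6]],[[0.14,0.8,0.24],[0,0,0.6]],[[0.14,0.8,0.24],[0,0,0.6]],[[0.14,0.8,0.24],[0,0,0.6]],[[0.14,0.8,0.24],[0,0,0.6]],[[0.14,0.8,0.24],[0,0,0.6]],[[0.14,0.8,0.24],[0,0,0.6]]]}' 87
python3 -m crank '{"steps": [[[0.9,0.9,-0.1],[0,0,0.48]],[[0.9,0.9,-0.1],[0,0,0.48]],[[0.9,0.9,-0.1],[0,0,0.48]],[[0.9,0.9,-0.1],[0,0,0.48]],[[0.9,0.9,-0.1],[0,0,0.48]],[[0.9,0.9,-0.1],[0,0,0.48]],[[0.9,0.9,-0.1],[0,0,0.48]],[[0.9,0.9,-0.1],[0,0,0.48]],[[0.9,0.9,-0.1],[0,0,0.48]],[[0.9,0.9,-0.1],[0,0,0.48]]]}'
cat >> h.py <<'E'
from scipy.spatial.transform import Rotation as R
def wcloud(c):
    "wrist fisheye: z_map along optical axis"
    h,w=c["z_map"].shape; f=h/2/np.tan(np.radians(c["vfov"])/2)
    v,u=np.mgrid[:h,:w]; x=u-c["cx"]; y=v-c["cy"]; rr=np.hypot(x,y)+1e-9; th=rr/f; z=c["z_map"]
    k=np.where(th<1.4,np.tan(th),np.nan)/rr
    W=np.stack([x*k*z,-y*k*z,-z],-1)@c["T"][:3,:3].T+c["T"][:3,3]; W[z==0]=np.nan
    return W
def st():
    s=monitor.read_state(); M=R.from_quat(s["eef_rot"]).as_matrix()
    print("t",round(s["time"],2),"tcp",(s["ee_pos"]*1000).round(1),"yaw_y",np.degrees(np.arctan2(M[1,1],M[0,1])).round(2),"z",M[:,2].round(3),"F",s["ft_force"].round(1),"w",round(s["width"]*1000,1),"g",round(s["grip_force"],1))
E
python3 - <<'E'
from h import *
c=cams.camera("wrist"); cv2.imwrite("pics/w1.png",c["pixels"]); np.savez("w1.npz",**c); st(); print(c["vfov"],c["cx"],c["cy"])
E
```

```text
time: 0.93
ee_pos: [0.1992, -0.4019, 0.2825]
eef_rot: [0.923, 0.386, -0.0, -0.0]
ft_force: [0.7, -0.1, -0.0]
width: 0.0872
grip_force: 0.0
time: 1.77
ee_pos: [0.4249, -0.1767, 0.2574]
eef_rot: [0.822, 0.569, -0.0, 0.0]
ft_force: [1.2, -0.8, -0.4]
width: 0.0868
grip_force: 0.0
t 1.82 tcp [ 428.5 -171.3  257. ] yaw_y -20.11 z [ 0.001  0.002 -1.   ] F [ 0.   5.  -0.3] w 87.1 g 0.0
65.70646984690485 319.2405221762214 195.42268093457548
```

View pics/w1.png

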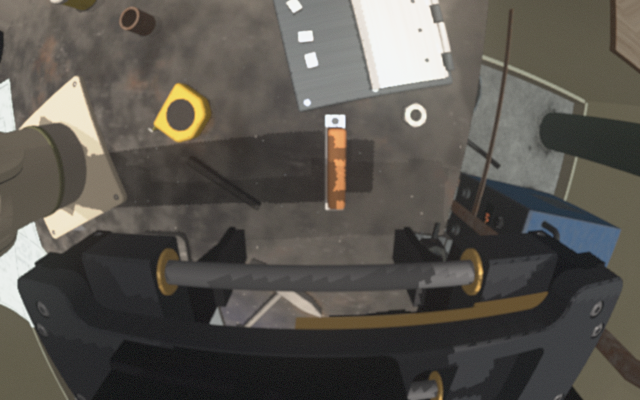

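The wrist view shows the block at (335,165), the chips at (294,6), (306,36) and (312,60), and the board's near right corner at (300,108). Next I'll measure from this picture.

```bash
cat >> h.py <<'E'
def rects(c,W,mask,name,k=15):
    m=(mask&np.isfinite(W[...,2])).astype(np.uint8)
    nn,l,s,_=cv2.connectedComponentsWithStats(m)
    for i in range(1,nn):
        if s[i,4]<k: continue
        p=W[l==i]; (cx,cy),(a,b),t=cv2.minAreaRect((p[:,:2]*1000).astype(np.float32))
        print(name,s[i].tolist(),"z",(1000*np.percentile(p[:,2],[5,50,95])).round(),"rect",round(cx,1),round(cy,1),round(a),round(b),round(t,1))
E
python3 - <<'E'
from h import *
c=dict(np.load("w1.npz")); W=wcloud(c); im=c["pixels"]; hsv=cv2.cvtColor(im,cv2.COLOR_BGR2HSV); z=W[...,2]
roi=np.zeros(z.shape,bool); roi[:215,250:460]=1
rects(c,W,roi&(z>.045)&(W[...,1]<-.1),"blocktop")
rects(c,W,roi&(z>.008)&(W[...,1]<-.1)&(W[...,0]<.53),"block")
rects(c,W,roi&(abs(z-.025)<.006)&(hsv[...,2]<140),"board",100)
rects(c,W,roi&(abs(z-.033)<.006)&(hsv[...,2]>170),"chips",30)
E
```

```text
blocktop [327, 128, 19, 81, 1483] z [54. 57. 59.] rect 444.3 -180.3 98 22 69.6
block [300, 83, 81, 29, 533] z [23. 25. 39.] rect 478.5 -107.5 15 103 89.9
block [325, 115, 21, 94, 1853] z [13. 57. 59.] rect 444.3 -180.2 127 25 69.6
block [250, 196, 11, 14, 96] z [ 9. 13. 15.] rect 318.8 -193.8 12 19 31.9
board [273, 0, 180, 112, 7359] z [23. 25. 26.] rect 539.0 -39.1 155 210 82.0
chips [286, 0, 16, 13, 135] z [31. 33. 34.] rect 469.1 32.1 14 18 12.4
chips [356, 0, 93, 89, 5209] z [37. 38. 39.] rect 582.4 -55.0 117 100 82.3
chips [298, 31, 15, 11, 152] z [31. 33. 34.] rect 467.2 -13.0 14 17 70.0
chips [304, 53, 15, 15, 153] z [31. 33. 34.] rect 462.8 -45.2 18 14 87.1
```

```bash
python3 -m crank '{"steps": [[[0.4,-0.05,-0.5],[0,0,0]],[[0.4,-0.05,-0.9],[0,0,0]],[[0,0,-0.9],[0,0,0]],[[0,0,-0.9],[0,0,0]],[[0,0,-0.9],[0,0,0]],[[0,0,-0.9],[0,0,0]],[[0,0,-0.9],[0,0,0]],[[0,0,-0.7],[0,0,0]],[[0,0,0],[0,0,0]],[[0,0,0],[0,0,0]]]}' 87 && python3 -c "from h import *;st()"
```

```text
time: 2.65
ee_pos: [0.4436, -0.1803, 0.0922]
eef_rot: [0.823, 0.568, -0.0, -0.001]
ft_force: [-0.0, 0.4, 1.0]
width: 0.0868
grip_force: 0.0
t 2.65 tcp [ 443.6 -180.3   92.2] yaw_y -20.76 z [-0.002  0.001 -1.   ] F [-0.   0.4  1. ] w 86.8 g 0.0
```

```bash
python3 -m crank '{"steps": [[[0,0,-0.7],[0,0,0]],[[0,0,-0.7],[0,0,0]],[[0,0,-0.7],[0,0,0]],[[0,0,-0.6],[0,0,0]],[[0,0,0],[0,0,0]],[[0,0,0],[0,0,0]]]}' 87 && python3 -m crank '{"steps": [[[0,0,0],[0,0,0]],[[0,0,0],[0,0,0]],[[0,0,0],[0,0,0]],[[0,0,0],[0,0,0]],[[0,0,0],[0,0,0]],[[0,0,0],[0,0,0]],[[0,0,0],[0,0,0]],[[0,0,0],[0,0,0]]]}' 0 45 && python3 -c "from h import *;st()"
```

```text
time: 3.15
ee_pos: [0.4446, -0.1807, 0.026]
eef_rot: [0.823, 0.568, 0.0, 0.0]
ft_force: [0.1, 0.3, -0.8]
width: 0.0872
grip_force: 0.0
time: 3.82
ee_pos: [0.4442, -0.1806, 0.0251]
eef_rot: [0.823, 0.568, 0.0, 0.0]
ft_force: [-0.2, -0.8, 0.3]
width: 0.0418
grip_force: 0.0
t 3.82 tcp [ 444.2 -180.6   25.1] yaw_y -20.77 z [ 0. -0. -1.] F [-0.2 -0.8  0.3] w 41.8 g 0.0
```

```bash
python3 -m crank '{"steps": [[[0,0,0],[0,0,0]],[[0,0,0],[0,0,0]],[[0,0,0],[0,0,0]],[[0,0,0],[0,0,0]],[[0,0,0],[0,0,0]],[[0,0,0],[0,0,0]],[[0,0,0.6],[0,0,0]],[[0,0,0.9],[0,0,0]],[[0,0,0.9],[0,0,0]],[[0,0,0.4],[0,0,0]]]}' && python3 -c "from h import *;st()"
```

```text
time: 4.65
ee_pos: [0.4448, -0.1807, 0.097]
eef_rot: [0.823, 0.568, 0.0, 0.001]
ft_force: [1.2, -0.4, -3.3]
width: 0.0215
grip_force: 44.9
t 4.65 tcp [ 444.8 -180.7   97. ] yaw_y -20.76 z [ 0.002 -0.001 -1.   ] F [ 1.2 -0.4 -3.3] w 21.5 g 44.9
```

```bash
python3 -m crank '{"steps": [[[0.3,0.84,0],[0,0,0.32]],[[0.3,0.84,0],[0,0,0.32]],[[0.3,0.84,0],[0,0,0.32]],[[0.3,0.84,0],[0,0,0.32]],[[0.3,0.84,0],[0,0,0.32]],[[0.3,0.84,0],[0,0,0.32]],[[0.3,0.84,0],[0,0,0.32]],[[0.3,0.84,0],[0,0,0.32]],[[0,0,0],[0,0,0]],[[0,0,0],[0,0,0]]]}' && python3 - <<'E'
from h import *
st()
for n in("wrist","side"):
    c=cams.camera(n); cv2.imwrite(f"pics/{n}2.png",c["pixels"]); np.savez(n+"2.npz",**c)
c=dict(np.load("wrist2.npz")); W=wcloud(c); z=W[...,2]; hsv=cv2.cvtColor(c["pixels"],cv2.COLOR_BGR2HSV)
near=(W[...,1]<.11)&(W[...,1]>-.13)
rects(c,W,near&(z>.085)&(z<.14)&(hsv[...,1]>110)&(hsv[...,0]<22),"wood")
rects(c,W,near&(abs(z-.025)<.005)&(hsv[...,2]<140),"board",100)
rects(c,W,near&(abs(z-.038)<.004)&(hsv[...,2]>150),"sheet",100)
rects(c,W,near&(abs(z-.033)<.004)&(hsv[...,2]>150),"chips",30)
rects(c,W,(W[...,1]>.11)&(z>.036)&(z<.06)&(W[...,0]<.56),"strip",30)
E
```

```text
time: 5.48
ee_pos: [0.5038, -0.0113, 0.0943]
eef_rot: [0.754, 0.657, -0.0, -0.001]
ft_force: [-0.0, -0.9, -3.2]
width: 0.0218
grip_force: 44.9
t 5.48 tcp [503.8 -11.3  94.3] yaw_y -7.83 z [-0.001  0.001 -1.   ] F [-0.  -0.9 -3.2] w 21.8 g 44.9
wood [295, 164, 47, 101, 4247] z [125. 127. 128.] rect 506.9 14.6 47 25 77.4
wood [299, 292, 41, 25, 986] z [126. 127. 128.] rect 500.3 -29.5 18 21 80.4
board [575, 54, 25, 63, 385] z [21. 25. 29.] rect 779.3 74.3 28 64 2.6
board [235, 91, 260, 154, 12955] z [24. 25. 26.] rect 546.2 12.9 121 210 82.2
board [97, 219, 36, 38, 237] z [20. 24. 27.] rect 301.2 -17.5 8 49 28.5
board [0, 223, 12, 58, 260] z [20. 24. 29.] rect 57.3 -30.3 98 19 61.5
sheet [362, 102, 138, 157, 14605] z [37. 38. 41.] rect 591.2 -3.6 123 115 81.8
chips [486, 113, 5, 18, 61] z [34. 35. 37.] rect 643.9 43.0 14 6 79.7
chips [255, 149, 22, 25, 354] z [32. 33. 34.] rect 468.8 32.2 13 17 13.1
strip [228, 0, 30, 52, 901] z [38. 47. 49.] rect 468.6 134.6 41 11 69.5
strip [0, 16, 12, 33, 237] z [36. 39. 44.] rect 189.1 237.0 25 37 1.1
strip [28, 94, 31, 32, 624] z [37. 45. 50.] rect 261.3 123.3 26 36 89.8
```

View pics/wrist2.png

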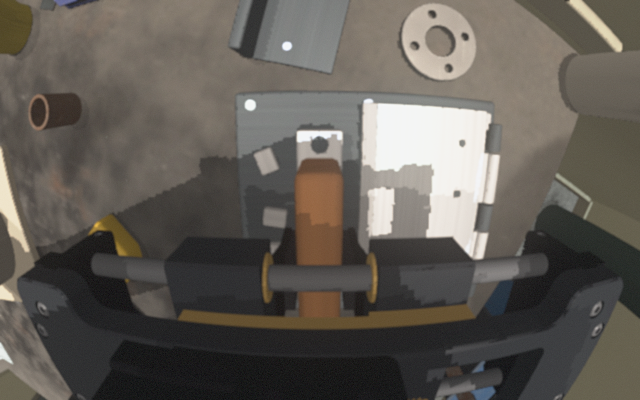

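The wrist view shows the held block at (320,220), between the chips at (265,160) and (275,217) and the sheet's lip at x≈365. Lowering it here is safe.

```bash
python3 -m crank '{"steps": [[[0,0,-0.5],[0,0,0]],[[0,0,-0.5],[0,0,0]],[[0,0,-0.4],[0,0,0]],[[0,0,-0.25],[0,0,0]],[[0,0,-0.1],[0,0,0]],[[0,0,-0.05],[0,0,0]],[[0,0,0],[0,0,0]],[[0,0,0],[0,0,0]]]}' && python3 -c "from h import *;st()"
```

```text
time: 6.25
ee_pos: [0.5041, -0.0127, 0.0501]
eef_rot: [0.755, 0.656, -0.0, 0.0]
ft_force: [-1.4, -0.7, 0.4]
width: 0.022
grip_force: 44.9
t 6.25 tcp [504.1 -12.7  50.1] yaw_y -7.97 z [-0. -0. -1.] F [-1.4 -0.7  0.4] w 22.0 g 44.9
```

```bash
python3 -m crank '{"steps": [[[-0.2,0.028,0],[0,0,0]],[[-0.2,0.028,0],[0,0,0]],[[-0.25,0.035,0],[0,0,0]],[[-0.25,0.035,0],[0,0,0]],[[-0.25,0.035,0],[0,0,0]],[[-0.25,0.035,0],[0,0,0]],[[-0.25,0.035,0],[0,0,0]],[[-0.2,0.028,0],[0,0,0]],[[0,0,0],[0,0,0]]]}' && python3 -c "from h import *;st()" && python3 -m crank '{"steps": [[[-0.2,0.028,0],[0,0,0]],[[-0.2,0.028,0],[0,0,0]],[[-0.2,0.028,0],[0,0,0]],[[-0.2,0.028,0],[0,0,0]],[[-0.2,0.028,0],[0,0,0]],[[-0.15,0.021,0],[0,0,0]],[[0,0,0],[0,0,0]],[[0,0,0],[0,0,0]]]}' && python3 - <<'E'
from h import *
st()
for n in("scene","side"):
    c=cams.camera(n); np.savez(n+"3.npz",**c)
    p=cv2.imread
    W=cloud(c); z=W[...,2]; hsv=cv2.cvtColor(c["pixels"],cv2.COLOR_BGR2HSV)
    rects(c,W,(W[...,0]>.36)&(W[...,0]<.52)&(W[...,1]>-.13)&(W[...,1]<.13)&(z<.045)&(hsv[...,1]<40)&(hsv[...,2]>150),n,6)
c=np.load("side3.npz")["pixels"]; cv2.imwrite("pics/side3.png",cv2.resize(c[160:280,230:410],None,fx=4,fy=4,interpolation=cv2.INTER_CUBIC))
E
```

```text
time: 7.0
ee_pos: [0.4569, -0.0061, 0.0501]
eef_rot: [0.755, 0.656, -0.0, 0.0]
ft_force: [0.6, -0.2, -3.3]
width: 0.0216
grip_force: 44.9
t 7.0 tcp [456.9  -6.1  50.1] yaw_y -7.96 z [-0.    -0.001 -1.   ] F [ 0.6 -0.2 -3.3] w 21.6 g 44.9
time: 7.67
ee_pos: [0.429, -0.0022, 0.0501]
eef_rot: [0.755, 0.656, -0.0, 0.0]
ft_force: [-0.3, 0.5, -4.4]
width: 0.0217
grip_force: 44.9
t 7.67 tcp [429.   -2.2  50.1] yaw_y -7.97 z [-0. -0. -1.] F [-0.3  0.5 -4.4] w 21.7 g 44.9
scene [296, 210, 68, 25, 519] z [24. 28. 41.] rect 464.8 6.9 154 99 82.6
scene [287, 224, 4, 3, 7] z [5. 6. 9.] rect 515.8 101.6 7 8 9.8
scene [349, 227, 8, 6, 33] z [ 4.  9. 10.] rect 417.5 -36.8 16 13 82.6
scene [321, 234, 8, 7, 34] z [ 4.  8. 11.] rect 427.5 40.8 17 13 83.2
scene [309, 239, 3, 5, 6] z [-1.  1.  3.] rect 440.4 78.2 4 19 41.8
scene [314, 258, 3, 6, 7] z [-0.  2.  3.] rect 375.1 98.6 3 16 52.4
scene [310, 262, 3, 3, 6] z [1. 2. 3.] rect 372.2 111.0 7 5 3.0
side [302, 196, 20, 8, 115] z [18. 25. 26.] rect 501.8 82.0 96 50 75.1
side [287, 208, 3, 8, 10] z [-0. 18. 39.] rect 422.9 18.4 104 2 80.5
side [290, 213, 12, 18, 125] z [ 5. 34. 40.] rect 427.5 -40.4 61 25 78.4
side [306, 227, 4, 3, 12] z [25. 26. 27.] rect 442.9 -90.6 12 7 74.5
```

View pics/side3.png

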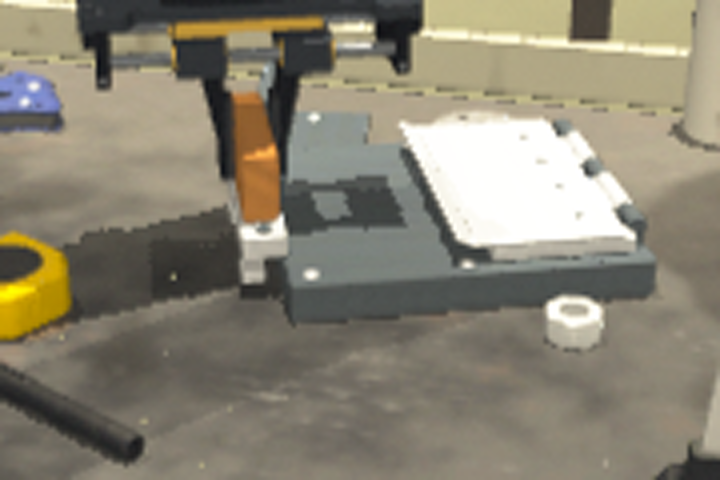

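The board looks clear. The scene detections put two chips on the bench in front of it, at (417,-37) and (428,41) mm. The third is hidden, so I'll lift the block and check.

```bash
python3 -m crank '{"steps": [[[0,0,0.4],[0,0,0]],[[0,0,0.9],[0,0,0]],[[0,0,0.9],[0,0,0]],[[0,-0.5,0.6],[0,0,0]],[[0,-0.9,0],[0,0,-0.3]],[[0,-0.9,0],[0,0,-0.3]],[[0,-0.9,0],[0,0,-0.3]],[[0,-0.9,0],[0,0,-0.3]],[[0,-0.9,0],[0,0,-0.3]],[[0,-0.7,0],[0,0,-0.3]]]}' && python3 - <<'E'
from h import *
st()
for n in("scene","side","wrist"):
    c=cams.camera(n); np.savez(n+"4.npz",**c)
    W=(wcloud if n=="wrist" else cloud)(c); z=W[...,2]; hsv=cv2.cvtColor(c["pixels"],cv2.COLOR_BGR2HSV)
    rects(c,W,(W[...,0]>.36)&(W[...,0]<.51)&(W[...,1]>-.13)&(W[...,1]<.13)&(z>.004)&(z<.04)&(hsv[...,1]<40)&(hsv[...,2]>150),n,10)
    rects(c,W,(W[...,0]>.40)&(W[...,0]<.54)&(W[...,1]>.09)&(W[...,1]<.23)&(z>.038)&(z<.06),n+"strip",30)
E
```

```text
time: 8.6
ee_pos: [0.4289, -0.1473, 0.12]
eef_rot: [0.805, 0.594, -0.0, -0.0]
ft_force: [-0.9, 0.8, -3.9]
width: 0.0219
grip_force: 44.9
t 8.6 tcp [ 428.9 -147.3  120. ] yaw_y -17.19 z [-0. -0. -1.] F [-0.9  0.8 -3.9] w 21.9 g 44.9
scene [298, 197, 66, 36, 962] z [24. 26. 28.] rect 472.0 -10.7 189 81 88.4
scene [338, 225, 6, 7, 32] z [ 6. 15. 20.] rect 430.9 -8.4 13 10 78.8
scene [349, 226, 8, 6, 33] z [ 6.  8. 11.] rect 419.1 -38.0 19 15 78.4
scene [321, 234, 8, 6, 37] z [ 5.  8. 10.] rect 429.4 40.2 18 16 78.2
scenestrip [256, 227, 36, 10, 206] z [39. 47. 51.] rect 478.0 158.4 88 14 69.5
side [295, 197, 8, 27, 84] z [24. 25. 26.] rect 456.7 33.2 192 15 81.7
side [315, 203, 24, 26, 332] z [24. 25. 26.] rect 504.8 -39.5 136 51 71.0
side [287, 210, 6, 5, 26] z [4. 8. 9.] rect 431.4 37.3 20 13 77.2
side [293, 215, 4, 8, 27] z [ 6. 14. 19.] rect 432.4 -11.9 7 17 1.2
side [290, 225, 7, 5, 29] z [5. 8. 9.] rect 419.8 -42.4 17 14 87.9
sidestrip [293, 179, 5, 10, 30] z [39. 47. 49.] rect 472.4 135.2 46 9 68.5
wrist [251, 0, 16, 10, 131] z [6. 8. 9.] rect 428.2 34.5 10 14 71.6
wrist [268, 37, 11, 16, 137] z [16. 18. 19.] rect 430.3 -10.0 14 8 77.9
wrist [263, 70, 18, 22, 304] z [6. 8. 9.] rect 418.4 -38.5 18 14 76.9
```

All three chips are on the bench. The middle one stands on end against the board's front, with its top at 18 mm, below the board's top. Now the block goes back.

```bash
python3 -m crank '{"steps": [[[0.3,-0.66,-0.5],[0,0,-0.36]],[[0.3,-0.66,-0.8],[0,0,-0.36]],[[0,0,-0.8],[0,0,0]],[[0,0,-0.8],[0,0,0]],[[0,0,-0.5],[0,0,0]],[[0,0,-0.3],[0,0,0]],[[0,0,-0.06],[0,0,0]],[[0,0,-0.04],[0,0,0]],[[0,0,0],[0,0,0]],[[0,0,0],[0,0,0]]]}' && python3 -c "from h import *;st()"
```

```text
time: 9.58
ee_pos: [0.4447, -0.1776, 0.0258]
eef_rot: [0.822, 0.57, 0.0, 0.001]
ft_force: [0.2, -0.2, -2.4]
width: 0.0219
grip_force: 45.0
t 9.58 tcp [ 444.7 -177.6   25.8] yaw_y -20.56 z [ 0.001 -0.001 -1.   ] F [ 0.2 -0.2 -2.4] w 21.9 g 45.0
```

```bash
python3 -m crank '{"steps": [[[0,0,-0.04],[0,0,0]],[[0,0,0],[0,0,0]],[[0,0,0],[0,0,0]]]}' >/dev/null && python3 -m crank '{"steps": [[[0,0,0],[0,0,0]],[[0,0,0],[0,0,0]],[[0,0,0],[0,0,0]],[[0,0,0],[0,0,0]],[[0,0,0],[0,0,0]],[[0,0,0],[0,0,0]],[[0,0,0],[0,0,0]],[[0,0,0.3],[0,0,0]],[[0,0,0.6],[0,0,0]],[[0,0,0.9],[0,0,0]]]}' 87 && python3 -m crank '{"steps": [[[0,0,0.9],[0,0,0]],[[0,0,0.9],[0,0,0]],[[0,0,0.5],[0,0,0]],[[0.1,0.9,0],[0,0,0]],[[0.1,0.9,0],[0,0,0]],[[0.1,0.9,0],[0,0,0]],[[0.1,0.9,0],[0,0,0]],[[0.1,0.9,0],[0,0,0]],[[0.1,0.9,0],[0,0,0]],[[0.1,0.9,0],[0,0,0]]]}' && python3 -m crank '{"steps": [[[0.1,0.9,0],[0,0,0]],[[0.1,0.9,0],[0,0,0]],[[0.1,0.9,0],[0,0,0]],[[0.1,0.9,0],[0,0,0]],[[0.1,0.9,0],[0,0,0]],[[0.1,0.9,0],[0,0,0]],[[0,0.9,0],[0,0,0]],[[0,0.8,0],[0,0,0]],[[0,0,0],[0,0,0]],[[0,0,0],[0,0,0]]]}' && python3 - <<'E'
from h import *
st()
c=cams.camera("wrist"); np.savez("wrist5.npz",**c); cv2.imwrite("pics/w5.png",c["pixels"])
W=wcloud(c); z=W[...,2]
rects(c,W,(W[...,0]>.40)&(W[...,0]<.56)&(W[...,1]>.09)&(W[...,1]<.23)&(z>.042)&(z<.06),"leg",30)
rects(c,W,(W[...,0]>.40)&(W[...,0]<.58)&(W[...,1]>.09)&(W[...,1]<.23)&(z>.003)&(z<.06),"strip",80)
c=cams.camera("scene"); W=cloud(c); z=W[...,2]
rects(c,W,(W[...,0]>.38)&(W[...,0]<.5)&(W[...,1]<-.1)&(W[...,1]>-.26)&(z>.008)&(z<.07),"block",30)
rects(c,W,(W[...,0]>.38)&(W[...,0]<.44)&(W[...,1]<.08)&(W[...,1]>-.08)&(z>.005)&(z<.07),"chips",10)
E
```

```text
time: 10.67
ee_pos: [0.4431, -0.177, 0.0687]
eef_rot: [0.822, 0.57, -0.001, -0.001]
ft_force: [0.6, -1.0, -0.4]
width: 0.0803
grip_force: 0.0
time: 11.5
ee_pos: [0.4617, -0.0189, 0.1272]
eef_rot: [0.822, 0.57, 0.0, 0.0]
ft_force: [0.5, 0.0, 0.5]
width: 0.0866
grip_force: 0.0
time: 12.33
ee_pos: [0.4764, 0.1585, 0.127]
eef_rot: [0.821, 0.571, 0.0, -0.0]
ft_force: [0.2, -0.1, -0.5]
width: 0.0873
grip_force: 0.0
t 12.33 tcp [476.4 158.5 127. ] yaw_y -20.42 z [ 0.  0. -1.] F [ 0.2 -0.1 -0.5] w 87.3 g 0.0
leg [315, 148, 13, 104, 1209] z [46. 48. 49.] rect 477.4 158.5 89 10 68.8
strip [315, 142, 82, 110, 7128] z [ 4.  5. 48.] rect 508.1 147.1 90 75 69.0
block [357, 189, 56, 23, 795] z [11. 36. 60.] rect 442.5 -162.5 155 56 65.0
chips [336, 215, 29, 17, 210] z [ 7. 19. 27.] rect 432.0 -39.6 80 15 89.2
chips [349, 226, 8, 6, 32] z [ 5.  9. 11.] rect 418.7 -37.7 18 16 75.4
chips [321, 234, 8, 6, 34] z [ 7.  8. 11.] rect 429.0 40.7 18 15 73.4
```

View pics/w5.png

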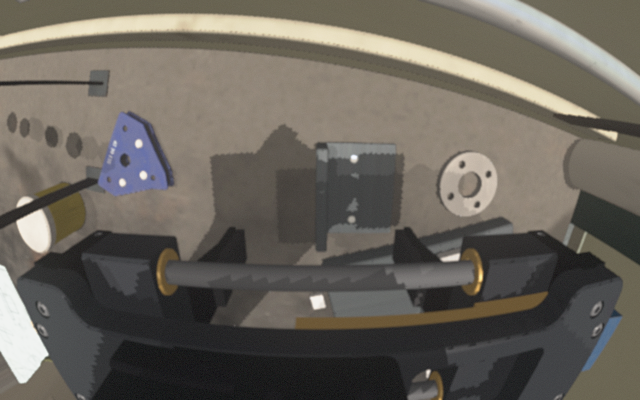

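The wrist view shows the strip centred between the open fingers, with its upright leg at (321,195). The magnet at (133,155) and the flange at (468,185) are clear.

```bash
python3 -m crank '{"steps": [[[0.04,0,-0.6],[0,0,-0.1]],[[0,0,-0.8],[0,0,0]],[[0,0,-0.8],[0,0,0]],[[0,0,-0.8],[0,0,0]],[[0,0,-0.8],[0,0,0]],[[0,0,-0.5],[0,0,0]],[[0,0,-0.2],[0,0,0]],[[0,0,0],[0,0,0]],[[0,0,0],[0,0,0]]]}' 87 && python3 -m crank '{"steps": [[[0,0,0],[0,0,0]],[[0,0,0],[0,0,0]],[[0,0,0],[0,0,0]],[[0,0,0],[0,0,0]],[[0,0,0],[0,0,0]],[[0,0,0],[0,0,0]],[[0,0,0],[0,0,0]],[[0,0,0],[0,0,0]],[[0,0,0],[0,0,0]],[[0,0,0],[0,0,0]]]}' 0 55 && python3 -m crank '{"steps": [[[0,0,0],[0,0,0]],[[0,0,0],[0,0,0]],[[0,0,0],[0,0,0]],[[0,0,0],[0,0,0]],[[0,0,0],[0,0,0]],[[0,0,0],[0,0,0]],[[0,0,0],[0,0,0]]]}' && python3 -c "from h import *;st()"
```

```text
time: 13.18
ee_pos: [0.4781, 0.1573, 0.0147]
eef_rot: [0.825, 0.566, 0.0, 0.0]
ft_force: [-0.9, -0.0, -1.0]
width: 0.0865
grip_force: 0.0
time: 14.02
ee_pos: [0.4776, 0.1574, 0.014]
eef_rot: [0.824, 0.566, -0.0, -0.0]
ft_force: [0.8, 0.1, 1.1]
width: 0.0282
grip_force: 0.0
time: 14.6
ee_pos: [0.4777, 0.1575, 0.0141]
eef_rot: [0.824, 0.566, 0.0, 0.0]
ft_force: [0.5, -0.3, -0.6]
width: 0.0096
grip_force: 55.0
t 14.6 tcp [477.7 157.5  14.1] yaw_y -21.07 z [ 0.  0. -1.] F [ 0.5 -0.3 -0.6] w 9.6 g 55.0
```

```bash
python3 -m crank '{"steps": [[[0,0,0.4],[0,0,0]],[[0,0,0.8],[0,0,0]],[[0,0,0.8],[0,0,0]],[[0,0,0.8],[0,0,0]],[[0,0,0.4],[0,0,0]]]}' && python3 -m crank '{"steps": [[[-0.15,-0.83,0],[0,0,0.32]],[[-0.15,-0.83,0],[0,0,0.32]],[[-0.15,-0.83,0],[0,0,0.32]],[[-0.15,-0.83,0],[0,0,0.33]],[[-0.15,-0.83,0],[0,0,0.33]],[[-0.16,-0.83,0],[0,0,0.33]],[[-0.16,-0.83,0],[0,0,0.33]],[[-0.16,-0.83,0],[0,0,0.33]],[[0,0,0],[0,0,0]],[[0,0,0],[0,0,0]]]}' && python3 - <<'E'
from h import *
st()
c=cams.camera("wrist"); np.savez("wrist6.npz",**c); cv2.imwrite("pics/w6.png",c["pixels"])
W=wcloud(c); z=W[...,2]; hsv=cv2.cvtColor(c["pixels"],cv2.COLOR_BGR2HSV)
a=(W[...,1]<.2)&(W[...,1]>-.16)
rects(c,W,a&(z>.12)&(z<.15)&(W[...,0]>.4),"leg",80)
rects(c,W,a&(z>.07)&(z<.105),"flat",80)
rects(c,W,a&(abs(z-.025)<.005)&(W[...,0]>.42)&(hsv[...,2]<150),"board",100)
rects(c,W,a&(abs(z-.040)<.006)&(W[...,0]>.42)&(hsv[...,2]>130),"sheet",100)
E
```

```text
time: 15.02
ee_pos: [0.4784, 0.1579, 0.0967]
eef_rot: [0.824, 0.566, 0.001, 0.001]
ft_force: [0.3, 0.0, -1.7]
width: 0.0093
grip_force: 55.0
time: 15.85
ee_pos: [0.4466, -0.0096, 0.094]
eef_rot: [0.756, 0.655, -0.0, 0.0]
ft_force: [0.2, 0.6, -2.3]
width: 0.0097
grip_force: 55.0
t 15.85 tcp [446.6  -9.6  94. ] yaw_y -8.17 z [-0. -0. -1.] F [ 0.2  0.6 -2.3] w 9.7 g 55.0
leg [290, 178, 60, 87, 2474] z [122. 128. 132.] rect 453.1 14.2 41 28 66.0
leg [296, 291, 47, 26, 1035] z [127. 142. 145.] rect 444.3 -20.1 31 20 83.0
flat [611, 0, 23, 9, 121] z [71. 74. 77.] rect 747.1 153.3 51 8 11.9
flat [310, 163, 128, 83, 7887] z [84. 85. 86.] rect 481.1 6.6 52 75 82.5
flat [294, 227, 15, 11, 120] z [ 94. 100. 104.] rect 437.5 2.4 2 8 61.2
flat [0, 257, 8, 49, 262] z [70. 76. 81.] rect 55.2 -42.6 82 13 50.6
board [571, 0, 61, 59, 431] z [21. 25. 30.] rect 766.7 136.4 5 105 59.4
board [607, 58, 19, 58, 361] z [20. 25. 29.] rect 779.2 76.2 64 29 87.5
board [308, 82, 236, 93, 11040] z [24. 25. 26.] rect 550.0 38.5 70 209 82.4
sheet [604, 9, 36, 46, 430] z [43. 45. 46.] rect 782.1 138.8 21 72 61.2
sheet [430, 98, 121, 163, 15517] z [37. 38. 41.] rect 590.1 -8.5 133 114 82.0
sheet [451, 279, 63, 19, 712] z [37. 38. 39.] rect 588.2 -107.8 15 71 82.5
```

View pics/w6.png

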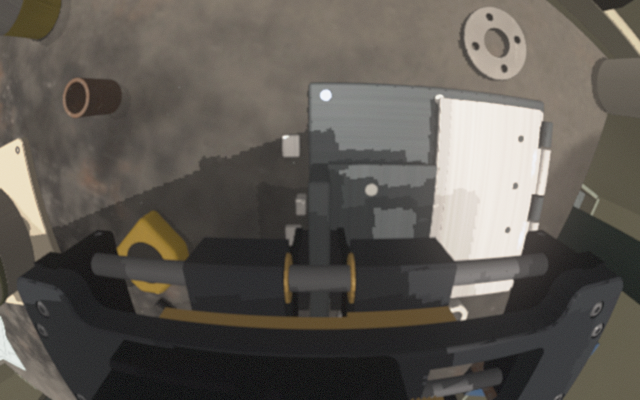

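The strip is held level and square in front of the sheet's near edge: its free edge is at column ≈435, by the lip. The chips at (290,145), (300,203) and (292,233) lie off the board. Lowering.

```bash
python3 -m crank '{"steps": [[[0,0,-0.4],[0,0,0]],[[0,0,-0.6],[0,0,0]],[[0,0,-0.6],[0,0,0]],[[0,0,-0.4],[0,0,0]],[[0,0,-0.15],[0,0,0.04]],[[0,0,-0.02],[0,0,0]],[[0,0,0],[0,0,0]],[[0,0,0],[0,0,0]]]}' && python3 -c "from h import *;st()"
```

```text
time: 16.57
ee_pos: [0.4472, -0.0081, 0.0399]
eef_rot: [0.753, 0.657, 0.0, 0.0]
ft_force: [0.1, -0.5, -1.3]
width: 0.0092
grip_force: 55.0
t 16.57 tcp [447.2  -8.1  39.9] yaw_y -7.78 z [ 0.  0. -1.] F [ 0.1 -0.5 -1.3] w 9.2 g 55.0
```

```bash
python3 -m crank '{"steps": [[[0.17,-0.023,0],[0,0,0]],[[0.17,-0.023,0],[0,0,0]],[[0.17,-0.023,0],[0,0,0]],[[0.17,-0.023,0],[0,0,0]],[[0.17,-0.023,0],[0,0,0]],[[0.17,-0.023,0],[0,0,0]],[[0,0,0],[0,0,0]]]}' && python3 -c "from h import *;st()" && python3 -m crank '{"steps": [[[0.17,-0.023,0],[0,0,0]],[[0.17,-0.023,0],[0,0,0]],[[0.17,-0.023,0],[0,0,0]],[[0.17,-0.023,0],[0,0,0]],[[0,0,-0.04],[0,0,0]],[[0,0,0],[0,0,0]],[[0,0,0],[0,0,0]]]}' && python3 -c "from h import *;st()"
```

```text
time: 17.15
ee_pos: [0.4734, -0.0121, 0.0399]
eef_rot: [0.754, 0.657, 0.0, 0.0]
ft_force: [-0.2, -0.8, -2.6]
width: 0.0095
grip_force: 55.0
t 17.15 tcp [473.4 -12.1  39.9] yaw_y -7.83 z [ 0.001  0.    -1.   ] F [-0.2 -0.8 -2.6] w 9.5 g 55.0
time: 17.73
ee_pos: [0.4898, -0.0143, 0.039]
eef_rot: [0.754, 0.657, 0.0, 0.0]
ft_force: [1.1, 0.4, -0.0]
width: 0.0096
grip_force: 55.0
t 17.73 tcp [489.8 -14.3  39. ] yaw_y -7.82 z [ 0.001  0.    -1.   ] F [ 1.1  0.4 -0. ] w 9.6 g 55.0
```

```bash
python3 -m crank '{"steps": [[[0,0,-0.02],[0,0,0]],[[0,0,0],[0,0,0]],[[0,0,0],[0,0,0]],[[0,0,0],[0,0,0]]]}' && python3 -m crank '{"steps": [[[0,0,-0.02],[0,0,0]],[[0,0,0],[0,0,0]],[[0,0,0],[0,0,0]],[[0,0,0],[0,0,0]]]}'
```

```text
time: 18.07
ee_pos: [0.4898, -0.0143, 0.039]
eef_rot: [0.754, 0.657, 0.0, 0.0]
ft_force: [-0.9, -0.4, 6.5]
width: 0.0095
grip_force: 55.0
time: 18.4
ee_pos: [0.4899, -0.0142, 0.039]
eef_rot: [0.754, 0.657, 0.0, 0.001]
ft_force: [-4.0, -0.3, 14.7]
width: 0.0095
grip_force: 55.0
```

```bash
python3 -m crank '{"steps": [[[0,0,0.012],[0,0,0]],[[0,0,0],[0,0,0]],[[0,0,0],[0,0,0]],[[0,0,0],[0,0,0]]]}' >/dev/null; python3 - <<'E'
from h import *
for n in("scene","side","wrist","side","wrist"):
    c=cams.camera(n); st()
    W=(wcloud if n=="wrist" else cloud)(c); z=W[...,2]; hsv=cv2.cvtColor(c["pixels"],cv2.COLOR_BGR2HSV)
    u=W[...,0]*.9903-W[...,1]*.1392; v=W[...,0]*.1392+W[...,1]*.9903
    m=(u>.55)&(u<.62)&(abs(v-.0535)<.08)&(z>.03)&(z<.06)
    print(n,"sheet z near/mid/far",[(1000*np.nanmedian(z[m&(abs(u-q)<.008)])).round(1) for q in(.558,.58,.61)])
    rects(c,W,(W[...,0]>.38)&(W[...,0]<.44)&(abs(W[...,1])<.08)&(z>.005)&(z<.022)&(hsv[...,2]>110),n+"chips",12)
    if n=="wrist":
        rects(c,W,(abs(z-.030)<.003)&(u<.535)&(u>.44)&(hsv[...,2]<150)&(abs(v-.0535)<.06),"flat",80); p=c["pixels"]
cv2.imwrite("pics/w7.png",p)
E
```

```text
t 18.78 tcp [489.9 -14.3  39. ] yaw_y -7.82 z [ 0.001 -0.001 -1.   ] F [-1.1 -0.6  9.5] w 9.5 g 55.0
scene sheet z near/mid/far [np.float64(39.1), np.float64(39.0), np.float64(39.0)]
scenechips [338, 225, 6, 7, 33] z [ 6. 14. 20.] rect 430.9 -8.5 14 11 86.1
scenechips [349, 226, 8, 6, 32] z [ 6.  8. 10.] rect 418.4 -37.7 17 14 82.5
scenechips [321, 234, 8, 6, 34] z [ 6.  9. 11.] rect 429.8 40.0 17 15 76.3
t 18.83 tcp [489.8 -14.3  39. ] yaw_y -7.82 z [ 0.001 -0.001 -1.   ] F [-1.6  0.   8.9] w 9.6 g 55.0
side sheet z near/mid/far [np.float64(38.2), np.float64(38.3), np.float64(38.2)]
sidechips [287, 210, 6, 5, 22] z [6. 8. 9.] rect 431.5 37.7 20 13 77.2
sidechips [293, 215, 4, 8, 27] z [ 7. 14. 19.] rect 432.0 -13.6 13 7 76.2
sidechips [290, 225, 6, 5, 25] z [6. 8. 9.] rect 420.2 -41.7 17 12 76.7
t 18.88 tcp [489.8 -14.3  39. ] yaw_y -7.82 z [ 0.001 -0.001 -1.   ] F [-1.5 -0.1  8.6] w 9.7 g 55.0
wrist sheet z near/mid/far [np.float64(37.9), np.float64(37.9), np.float64(37.9)]
wristchips [208, 146, 22, 28, 538] z [6. 8. 9.] rect 429.6 39.4 19 14 81.0
wristchips [225, 225, 11, 12, 102]
[... 217 characters left out ...]
de sheet z near/mid/far [np.float64(38.3), np.float64(38.2), np.float64(38.4)]
sidechips [287, 210, 6, 5, 22] z [5. 8. 9.] rect 431.2 36.7 18 13 76.7
sidechips [293, 215, 4, 8, 27] z [ 7. 13. 19.] rect 432.3 -12.5 8 14 4.7
sidechips [290, 225, 6, 4, 24] z [6. 8. 9.] rect 420.0 -42.4 14 12 76.1
t 18.98 tcp [489.9 -14.3  39. ] yaw_y -7.82 z [ 0.001 -0.001 -1.   ] F [-1.8 -0.6  9.4] w 9.4 g 55.0
wrist sheet z near/mid/far [np.float64(37.9), np.float64(37.9), np.float64(37.9)]
wristchips [208, 146, 22, 28, 544] z [6. 8. 9.] rect 429.6 39.4 19 14 80.6
wristchips [225, 225, 11, 12, 104] z [17. 18. 19.] rect 430.6 -6.9 8 6 84.1
flat [311, 163, 88, 83, 4785] z [29. 30. 31.] rect 512.4 3.6 51 50 82.6
```

View pics/w7.png

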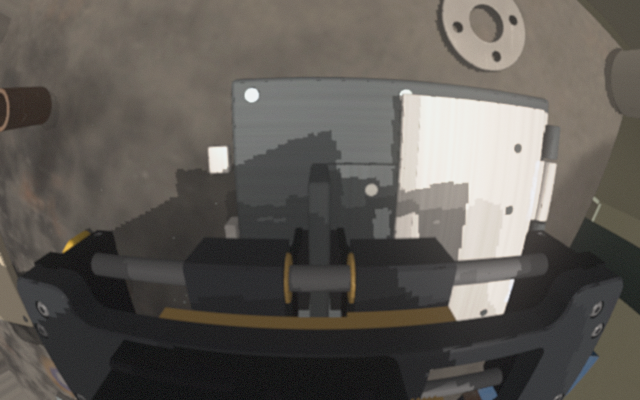

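The flat leg runs under the sheet's edge at column ≈398, about 25–28 mm in. The sheet is flat (38 mm along its length), the push is about 9–9.5 N, and the chips are on the bench.

```bash
python3 -c "from h import *;print(ticket.close_job());st()"
```

```text
the job is handed in; nothing more can be done
None
the job is handed in; nothing more can be done
```

The job is handed in, verdict not shown: the chips are on the bench (one standing on end against the board's front), the block is back on the bench, and the strip is tucked about 25 mm under the flat sheet, gripped and pressed down with about 9–10 N.

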